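Mount the price-flag post in the counter sign stand

TASK

Get the counter sign stand ready: turn the stand's yellow-barred lock collar from the red mark round to its green locked mark, which swings its tongue off the guide hole. Then lift the orange-headed post out of the rack, thread it gently down through the upper brass bushing and on through the lower one until its foot shows below the lower bushing, and finish while still holding it there by the head, hanging upright with its foot clear of the base plate and not jammed against the stand, so that a colleague can fasten it. Leave the two other posts hanging in the rack and do not disturb the red can, the green bottle or the clay pot.

Things in the scene. Friction and masses are not known exactly. Their poses are not given: they have to be found in the camera images.
- collar_grip (a point): Centre of the yellow grip bar on the stand's lock collar: 16 mm wide (along this point's x), 52 mm long (y), 28 mm high, top 147 mm above the counter, this point 133 mm up. It stands on the black collar (54 mm across, top face 119 mm up), which turns about the vertical through this point. z up; axes turn with the collar.
- tongue_disc (a point): Centre of the 48 mm disc at the end of the collar's flat yellow tongue, 70 mm along the bar's -y from the collar's axis, 5 mm thick (108 to 113 mm above the counter). It covers the upper bushing while unlocked.
- lock_collar (a joint): Angle of the lock collar, rad; grows counter-clockwise seen from above. 0: unlocked, the small pointer opposite the tongue at the red mark; 1.25: locked, pointer at the green mark, hard stop, tongue clear of the bushings. Starts at 0 to 0.3; light friction (0.06 N m), stays where it is left.
- upper_bushing (a point): Centre of the upper brass bushing: round vertical through-hole 16 mm in diameter, 36 mm outside, 16 mm high (90 to 106 mm above the counter). z up along the bore; axes are the stand's, the collar's axis is 70 mm away along +y.
- lower_bushing (a point): Centre of the lower brass bushing, straight below the upper one: same hole and size, 40 to 56 mm above the counter, so 28 mm of free height lie between it and the base plate. Axes as the stand's.
- orange_post_grip (a point): Centre of the orange square head of the post to be mounted: 18 x 18 mm, 44 mm high, faces along this point's x and y, z up along the post. Under it a flange 32 mm across, underside 27 mm below this point; then a steel rod 12 mm in diameter, 110 mm long, tapering over its last 12 mm to 6 mm at the foot. Foot 137 mm below this point. About 100 to 200 g.
- orange_post_foot (a point): Foot (tip) of the orange post's rod, on its axis, z up along the post.
- post_rack: Fixed plywood rack, 70 (x) x 225 mm (y), top 125 mm above the counter, three 20 mm holes in a row along y, 75 mm apart. Three equal posts hang in them by their flanges, in any order, heads' tops 174 mm above the counter; a post lifts straight up and out. Origin on the counter under its middle.
- blue_post_grip (a point): Centre of the head of the blue-headed post in the same rack, same shape; leave it hanging.
- grey_post_grip (a point): Centre of the head of the white-headed post in the same rack, same shape; leave it hanging.
- spray_can_mid (a point): Middle of a red-labelled can, 52 mm in diameter, 150 mm tall, standing on the counter; bystander.
- feed_bottle_mid (a point): Middle of a green-labelled bottle, 60 mm in diameter, 170 mm tall, standing on the counter; bystander.
- flower_pot_rim (a point): Centre of the rim of an empty terracotta pot, 100 mm across, 90 mm tall; bystander.
- sign_stand: The sign stand, fixed: dark steel base plate 140 x 200 mm, top 12 mm above the counter; column with the collar on top, two coaxial bushings on green arms. Origin on the counter under the plate's middle, z up; bushings' axis 35 mm along -y, collar's axis 35 mm along +y.
- orange_post: The whole orange post; origin on its axis at the underside of the flange, z up along the post.
Not all that is in view belongs to the job. There is more than one size of the orange_post; the job needs the smallest. Leave any purple look-alike of the sign_stand alone.

How it is judged:
By the outcome, as a careful person would: the job done as asked, in the order asked, and still so for the second after the job is handed in, while the arm keeps its last pose, push and grip.
It also fails if it takes over 72 s, if anything falls off the work surface, if the arm or the gripper's body presses on something with over 40 N, if the wrist force passes 120 N, or if a joint passes its speed limit or range.

ROBOT

A 7-joint arm with a two-finger parallel gripper is mounted at the origin on the work surface. World frame = base frame: x ahead of the robot, y to its left, z up, the work surface at z = 0. Lengths are in m, angles in rad, forces in N, time in s.
With the tool pointing down it reaches from about 0.425 to 0.925 m from the base axis. Payload 6.8 kg.
Tool frame: the origin (TCP) lies at the very end of the fingers, on their centre line; the grasp point (between the pads) lies bot.hold_point_z behind it (bot.hold_point_z is the distance from the TCP to the grasp point, in m); x points along the fingers, z is the direction in which the jaws open and shut, and the axes are right-handed (so a half turn about x gives the same grasp; the last joint's range is limited). The gripper opens to 85 mm and grips with 20 to 120 N. Pads are 22 mm wide; open, the fingers measure 114 mm over their backs; the gripper's body (76 mm by 85 mm) begins 54 mm behind the grasp point. The pads swing forward as they close: fully open they stand 13 mm farther back than shut.
Start: joints at [-1.386, 0.477, 0.022, 1.555, -0.011, 1.109, -0.083], TCP at [0.195, 0.646, 0.231] pointing down, gripper open.
Joint ranges: [-2.96, 2.96], [-0.34, 2.1], [-1.41, 1.46], [0.24, 2.44], [-1.37, 4.51], [0.17, 1.92], [-2.96, 2.96]. Speed limits (rad/s): [2.39, 2.39, 3.14, 3.14, 3.14, 3.14, 3.14].

INTERFACE

Orientations are given as a unit quaternion [w, x, y, z].
In Python, from station import bot gives the robot as it stands.
- The arm moves only by the tool drive_tool, never from a script. Its arguments are lists of equal length, an entry for each row: "slide": the shift along the world's x, y, z in mm, a list of three; "turn": the turn, a rotation vector about the world's x, y, z in rad, a list of three; "gripper": the opening, from 0 (shut) to 1 (fully open). A call has 1 to 10 rows; each row is the pose to reach, as a shift and turn from the pose measured when the call began; what a row does not reach only later rows make up. A row lasts 1/10 s, in which the tool goes at most 50 mm and 8.59 degrees, less where a joint would pass 70% of its speed; a pose out of reach is approached as far as the arm can. A call with a gripper value outside its range is refused whole. The fingers move at their own pace and stop on an object; "squeeze" is the grip in N (left out, the last holds). Time passes only in rows, so rows that repeat a pose let the fingers close. It gives the time, the measured TCP pose, the force and the opening at its end, in the units of the state.
- bot.get_obs(): the state, without advancing time (a new reading comes with each control period).
- bot.read_camera(name): name is "side" or "top" or "wrist"; returns a dict with "color" (480x640x3 uint8, red, green, blue), "fovy" (degrees; the focal length in pixels is half the picture's height over the tangent of half this angle, whatever the lens; pixels are square), "cx", "cy" (the principal point, pixels), "dist_coeffs" ([k1, k2, p1, p2, k3] as OpenCV has them; the pictures are not rectified), "R" (3x3) and "t" (3): a world point X has camera coordinates R X + t. Camera axes: x right, y down, z forward; pixel columns grow to the right and rows downward; lengths in m; the calibration is good to about 2 mm. A picture is of the moment at which its call begins. There is no depth.
- bot.hand_in(): hands the job in, once; it reports no verdict.
The state is a dict: "t": time; "q": joint angles; "joint_vel": joint speeds; "joint_torque": joint torques, N m; "eef_pos": TCP position; "tool_rot": TCP orientation; "contact_force": force on the tool from outside, world axes, zero at the start; "torque": the same for the moment, N m; "gripper_width": opening from 0.0 (shut) to 1.0 (fully open).
Only numpy, scipy, OpenCV 4.12 (cv2) and the standard library are available. Lean on these libraries where they do the work, as an engineer would, in place of code of your own. Each camera call takes 0.05 s, during which the arm holds its last target.

## Working session

There is one attempt and no reset: what is moved stays moved. The work goes in short steps, Python scripts to look and compute and a tool call to move; the robot and the scene stay as the last step left them, time stands still between calls to the robot, and variables do not carry over. Pictures are saved under pics/ and viewed, and the job is handed in when it is done.

Besides the shell and the picture viewer there is one more tool, called after "Request:" as a command line: name --argument value ..., lists and objects as JSON in quotes. drive_tool: Moves the arm, as the interface text tells. Its arguments: {"type":"object","properties":{"slide":{"type":"array"},"turn":{"type":"array"},"gripper":{"type":"array"},"squeeze":{"type":"number"}},"required":["slide","turn","gripper"]}

```bash
ls; mkdir -p pics
cat > h.py <<'E'
from station import bot
import numpy as np, cv2
def K(c):
    f=240/np.tan(np.radians(c["fovy"])/2)
    return np.array([[f,0,c["cx"]],[0,f,c["cy"]],[0,0,1]])
def save(name,fn):
    c=bot.read_camera(name); cv2.imwrite("pics/"+fn+".png",c["color"][:,:,::-1]); 
    np.save("pics/"+fn+".npy",c,allow_pickle=True); return c
def load(fn): return np.load("pics/"+fn+".npy",allow_pickle=True).item()
def ray(c,uv):
    p=cv2.undistortPoints(np.array([[uv]],float),K(c),np.array(c["dist_coeffs"],float)).ravel()
    R=np.array(c["R"]);t=np.array(c["t"])
    return -R.T@t, R.T@np.array([p[0],p[1],1])
def onz(c,uv,z):
    o,d=ray(c,uv); return o+d*(z-o[2])/d[2]
def tri(*l):
    A=np.zeros((3,3));b=np.zeros(3)
    for c,uv in l:
        o,d=ray(c,uv);d=d/np.linalg.norm(d);P=np.eye(3)-np.outer(d,d);A+=P;b+=P@o
    x=np.linalg.solve(A,b); 
    r=[np.linalg.norm(np.cross(x-ray(c,uv)[0],ray(c,uv)[1]/np.linalg.norm(ray(c,uv)[1]))) for c,uv in l]
    return x,r
def proj(c,X):
    return cv2.projectPoints(np.array([X],float),cv2.Rodrigues(np.array(c["R"]))[0],np.array(c["t"],float),K(c),np.array(c["dist_coeffs"],float))[0].ravel()
E
python3 - <<'E'
from h import *
o=bot.get_obs(); print(o,bot.hold_point_z)
for n in ["side","top","wrist"]:
    c=save(n,n+"0"); print(n,c["fovy"],c["cx"],c["cy"],c["dist_coeffs"],-np.array(c["R"]).T@c["t"])
E
```

```text
pics
{'t': 0.0, 'q': array([-1.38607839,  0.47779286,  0.02232397,  1.55642384, -0.01149327,
        1.10929578, -0.08309807]), 'joint_vel': array([ 4.54099952e-04,  7.94526970e-05, -1.13833434e-03, -1.33329206e-03,
       -5.30412193e-04,  3.42349906e-04, -1.15158164e-04]), 'joint_torque': array([-2.69956900e-05, -5.96456265e+01,  1.60804544e+00, -2.81197643e+01,
        1.24830566e-02,  9.20785853e-03, -2.09888026e-05]), 'eef_pos': array([0.19467856, 0.6457144 , 0.23034192]), 'tool_rot': array([ 0.56710564, -0.42213297,  0.56806449,  0.42130474]), 'contact_force': array([ 0.9320487 ,  0.99989581, -0.35384531]), 'torque': array([-0.01827339,  0.02317339,  0.01264042]), 'gripper_width': 1.0006931738705693} 0.0187
side 47.16315697178714 308.8202367736409 251.69050441061256 [-0.02232018  0.          0.          0.          0.        ] [-0.16149074  0.63655038  0.72491006]
top 47.43649065794625 323.54446610246487 254.65862234284498 [-0.11610524  0.          0.          0.          0.        ] [0.41372216 0.01310933 1.21073546]
wrist 65.41195938582064 316.04950998616357 239.11416671627782 [-0.00774979  0.          0.          0.          0.        ] [0.12273188 0.66690969 0.37290806]
```

View pics/side0.png

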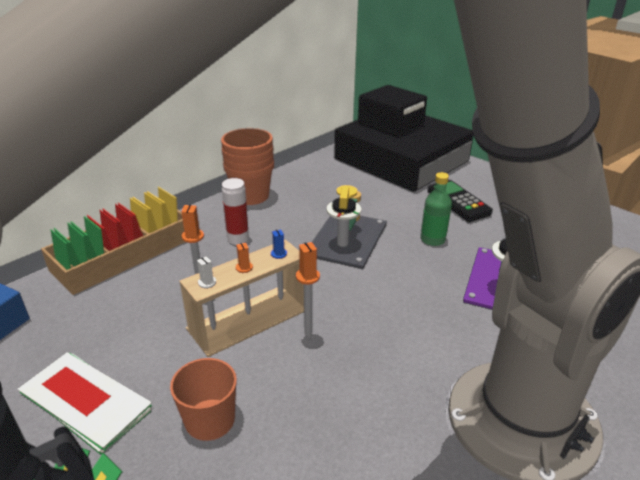

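View pics/top0.png

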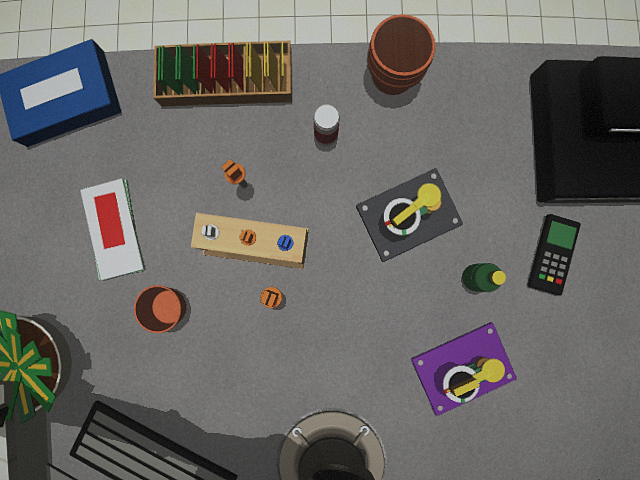

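View pics/wrist0.png

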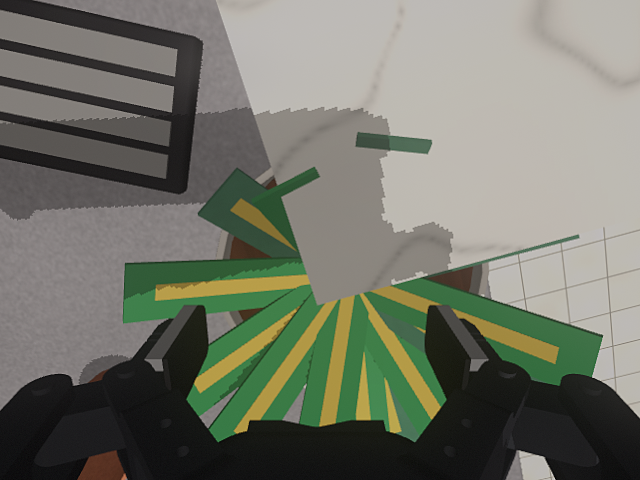

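The side view shows the rack at about (245,290) with white, orange and blue heads, two larger orange decoys at (190,223) and (308,263), and the dark stand at (345,225). In the top view the rack heads are at (210,232), (248,237) and (285,243). The real stand is at (410,215), its collar near (402,216) and tongue disc near (430,196). The purple stand at (463,370) is the decoy. The gripper starts over a plant.

Run:
```python
from h import *
t=load("top0");s=load("side0")
a=cv2.resize(t["color"][150:280,180:330,::-1],None,fx=5,fy=5,interpolation=cv2.INTER_CUBIC)[:600]
cv2.imwrite("pics/ct1.png",a)
cv2.imwrite("pics/ct2.png",cv2.resize(t["color"][160:270,350:470,::-1],None,fx=5,fy=5,interpolation=cv2.INTER_CUBIC))
cv2.imwrite("pics/cs2.png",cv2.resize(s["color"][170:280,300:400,::-1],None,fx=5,fy=5,interpolation=cv2.INTER_CUBIC))
cv2.imwrite("pics/cs1.png",cv2.resize(s["color"][190:350,170:330,::-1],None,fx=3.7,fy=3.7,interpolation=cv2.INTER_CUBIC))
```

```text
(no output)
```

View pics/ct1.png

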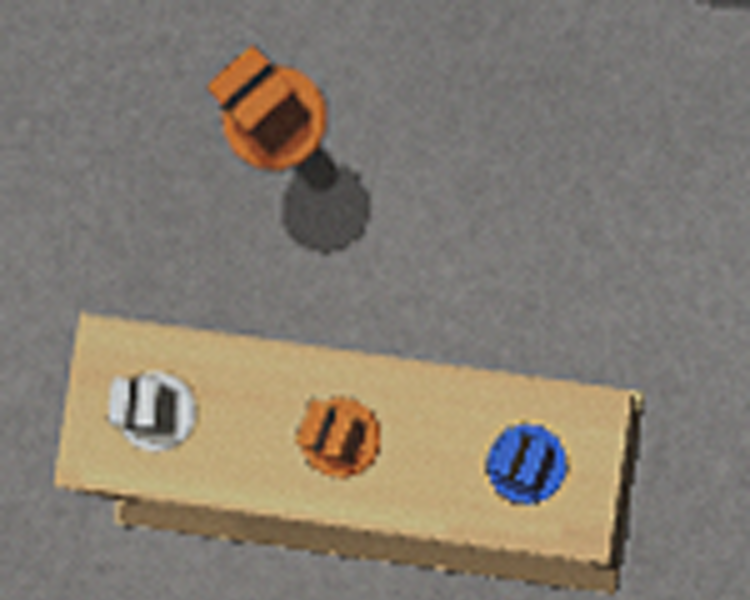

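View pics/ct2.png

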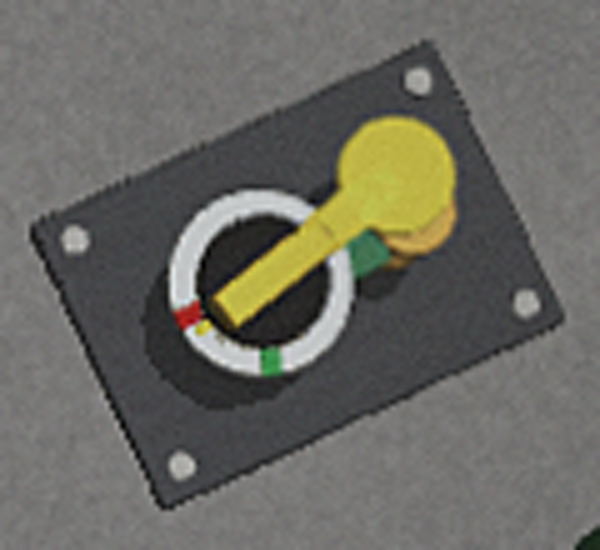

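View pics/cs2.png

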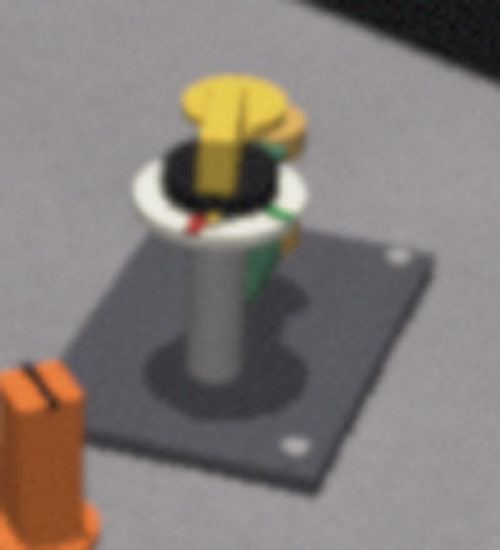

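View pics/cs1.png

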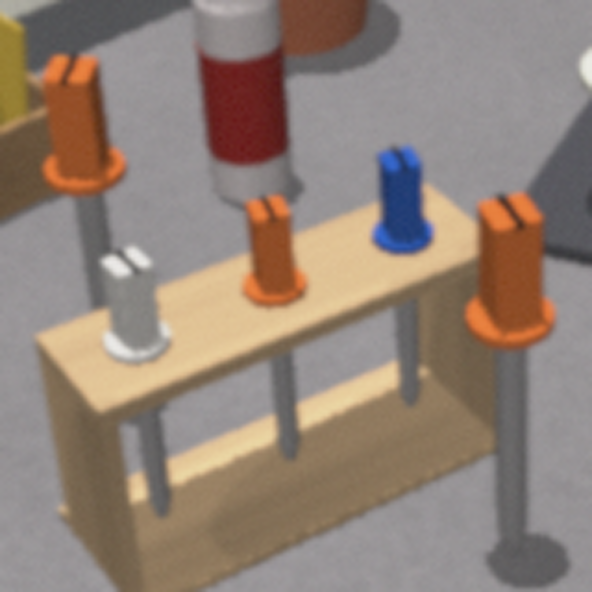

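```bash
cat > m.py <<'E'
from h import *
t=load("top0");s=load("side0")
T=lambda x,y:(180+x/5-.4,150+y/5-.4); T2=lambda x,y:(350+x/5-.4,160+y/5-.4)
S1=lambda x,y:(170+x/3.7-.4,190+y/3.7-.4); S2=lambda x,y:(300+x/5-.4,170+y/5-.4)
def p(n,a): print(n,np.round(a*1000))
for n,a,b in [("flO",T(339,437),S1(275,285)),("flG",T(153,411),S1(137,338)),("flB",T(527,463),S1(403,235)),("ring",T2(262,283),S2(220,195)),("disc",T2(397,173),S2(234,102)),("barend",T2(228,310),S2(218,192)),
 ("bigFl1",T(274,117),S1(84,168)),("bigFl2",(271.5,298),S1(510,318))]:
    x,r=tri((t,a),(s,b)); p(n,x); print(np.round(np.array(r)*1000,1), np.round(onz(t,a,x[2])*1000))
for n,a,z in [("p1",(30,225),.012),("p2",(430,40),.012),("p3",(565,320),.012),("p4",(165,510),.012),("s1",(75,239),.012),("s2",(418,80),.012),("s3",(525,302),.012),("s4",(181,465),.012),("red",(188,316),.107),("green",(270,360),.107),("ptr",(203,327),.11),("disc",(397,173),.113),("barA",(228,310),.147)]:
    p(n,onz(t,T2(*a),z))
for n,a,z in [("r1",(80,312),.125),("r2",(635,390),.125),("r3",(608,565),.125),("r4",(55,487),.125)]:
    p(n,onz(t,T(*a),z))
p("can",onz(t,(326,115),.15));p("bottle",onz(t,(498,278),.17));p("pot",onz(t,(160,308),.09))
E
python3 m.py
```

```text
flO [494. 159. 128.]
[0. 0.] [494. 158. 128.]
flG [506. 233. 129.]
[0. 0.] [506. 233. 129.]
flB [482.  84. 127.]
[0.3 0.3] [482.  84. 127.]
ring [ 532. -154.  104.]
[0.8 0.8] [ 531. -154.  104.]
disc [ 575. -209.  112.]
[0.5 0.5] [ 574. -210.  112.]
barend [ 520. -138.  117.]
[0.5 0.5] [ 519. -138.  117.]
bigFl1 [620. 180. 148.]
[0.7 0.7] [620. 180. 148.]
bigFl2 [374. 112. 148.]
[1.6 1.6] [373. 111. 148.]
p1 [569. -66.  12.]
p2 [ 649. -247.   12.]
p3 [ 522. -303.   12.]
p4 [ 442. -122.   12.]
s1 [562. -86.  12.]
s2 [ 631. -241.   12.]
s3 [ 530. -285.   12.]
s4 [ 461. -130.   12.]
red [ 518. -123.  107.]
green [ 500. -156.  107.]
ptr [ 513. -129.  110.]
disc [ 574. -209.  113.]
barA [ 516. -134.  147.]
r1 [547. 263. 125.]
r2 [510.  40. 125.]
r3 [441.  53. 125.]
r4 [477. 274. 125.]
can [731.  -3. 150.]
bottle [ 401. -328.  170.]
pot [354. 348.  90.]
```

```bash
cat >> h.py <<'E'
from scipy.spatial.transform import Rotation as Ro
def st():
    o=bot.get_obs();w=o["tool_rot"];R=Ro.from_quat([w[1],w[2],w[3],w[0]]).as_matrix()
    print("t",round(o["t"],2),"tcp",np.round(o["eef_pos"]*1000,1),"x",np.round(R[:,0],3),"zyaw",round(np.degrees(np.arctan2(R[1,2],R[0,2])),1),"F",np.round(o["contact_force"],1),"M",np.round(o["torque"],2),"g",round(o["gripper_width"],3),"q",np.round(o["q"],2)); return o,R
E
python3 - <<'E'
from h import *
o,R=st()
# levelling: target yaw 37.5 or 37.5-180
for y in (37.5,-142.5,):
    a=np.radians(y); z=np.array([np.cos(a),np.sin(a),0]);x=np.array([0,0,-1.]);T=np.column_stack([x,np.cross(z,x),z])
    print(y,np.round(Ro.from_matrix(T@R.T).as_rotvec(),3))
E
```

```text
t 0.15 tcp [194.7 645.9 230.5] x [-0.    -0.001 -1.   ] zyaw 73.2 F [-0.4  0.7 -0.5] M [-0.02 -0.04 -0.03] g 1.001 q [-1.39  0.48  0.02  1.56 -0.01  1.11 -0.08]
37.5 [ 0.001 -0.001 -0.624]
-142.5 [1.000e-03 2.000e-03 2.518e+00]
```

Request:
drive_tool --slide '[[0,0,50],[0,0,100],[0,0,140],[50,-50,140],[80,-100,140],[100,-150,140],[120,-200,140],[140,-250,140],[140,-250,140]]' --turn '[[0,0,0],[0,0,0],[0,0,0],[0,0,-0.1],[0,0,-0.2],[0,0,-0.3],[0,0,-0.4],[0,0,-0.5],[0,0,-0.5]]' --gripper '[1,1,1,1,1,1,1,1,1]'

```text
t: 1.05
eef_pos: [0.3359, 0.3926, 0.3704]
tool_rot: [0.654, -0.267, 0.655, 0.266]
contact_force: [0.5, 1.2, 1.2]
gripper_width: 0.999
```

```bash
python3 -c "
from h import *
st()"
```

```text
t 1.05 tcp [335.9 392.6 370.4] x [-0.001 -0.002 -1.   ] zyaw 44.3 F [0.5 1.2 1.2] M [-0.05 -0.04  0.02] g 0.999 q [-1.17  0.1   0.21  1.75 -0.02  1.3  -0.19]
```

Request:
drive_tool --slide '[[20,-40,0],[40,-80,0],[60,-120,0],[80,-160,0],[100,-200,0],[120,-234,0],[130,-234,0],[130,-234,0]]' --turn '[[0,0,0],[0,0,0],[0,0,0],[0,0,0],[0,0,0],[0,0,0],[0,0,0],[0,0,0]]' --gripper '[1,1,1,1,1,1,1,1]'

```text
t: 1.85
eef_pos: [0.4667, 0.1579, 0.3703]
tool_rot: [0.655, -0.266, 0.656, 0.265]
contact_force: [0.3, 0.6, -0.0]
gripper_width: 0.999
```

```bash
python3 -c "
from h import *
st(); c=save('wrist','w1'); print(-np.array(c['R']).T@c['t'])"
```

```text
t 1.85 tcp [466.7 157.9 370.3] x [-0.001 -0.002 -1.   ] zyaw 44.1 F [ 0.3  0.6 -0. ] M [ 0.06  0.07 -0.03] g 0.999 q [-0.88  0.05  0.45  1.81 -0.02  1.29  0.35]
[0.41444873 0.21127237 0.51279742]
```

View pics/w1.png

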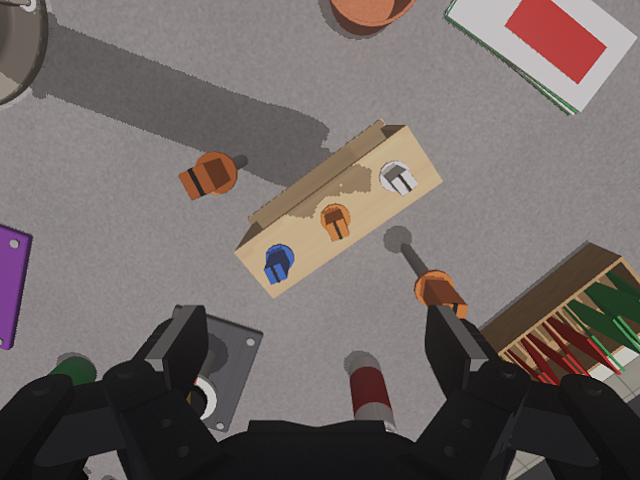

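The wrist view shows the rack, with white at (400,178), orange at (336,222) and blue at (279,263). The big orange decoys are at (210,175) and (440,292).

```bash
python3 -c "
from h import *
c=load('w1')
cv2.imwrite('pics/w1c.png',cv2.resize(c['color'][195:255,300:370,::-1],None,fx=8,fy=8,interpolation=cv2.INTER_CUBIC))"
```

```text
(no output)
```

View pics/w1c.png

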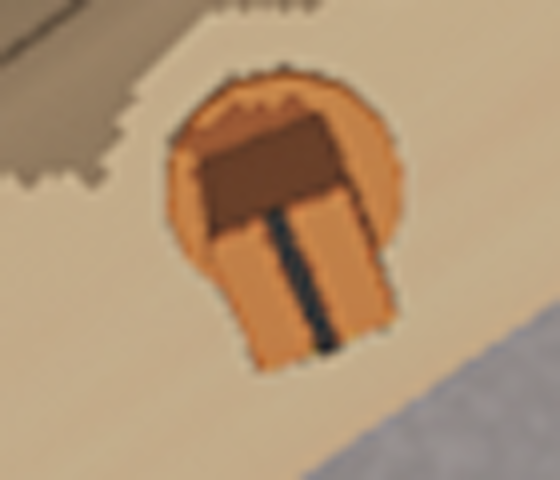

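Request:
drive_tool --slide '[[10,-50,0],[20,-100,0],[30,-150,0],[40,-200,0],[50,-250,0],[60,-290,0],[65,-311,0],[65,-311,0]]' --turn '[[0,0,0],[0,0,-0.05],[0,0,-0.1],[0,0,-0.115],[0,0,-0.115],[0,0,-0.115],[0,0,-0.115],[0,0,-0.115]]' --gripper '[1,1,1,1,1,1,1,1]'

```text
t: 2.7
eef_pos: [0.5307, -0.1537, 0.3698]
tool_rot: [0.668, -0.228, 0.671, 0.227]
contact_force: [0.1, 0.4, -0.2]
gripper_width: 1.001
```

```bash
python3 -c "
from h import *
st(); c=save('wrist','w2'); print(-np.array(c['R']).T@c['t'])"
```

```text
t 2.7 tcp [ 530.7 -153.7  369.8] x [-0.003 -0.003 -1.   ] zyaw 37.5 F [ 0.1  0.4 -0.2] M [ 0.01 -0.07 -0.01] g 1.001 q [-0.46  0.2   0.76  1.7  -0.13  1.3   0.97]
[ 0.48527143 -0.09450011  0.51228395]
```

View pics/w2.png

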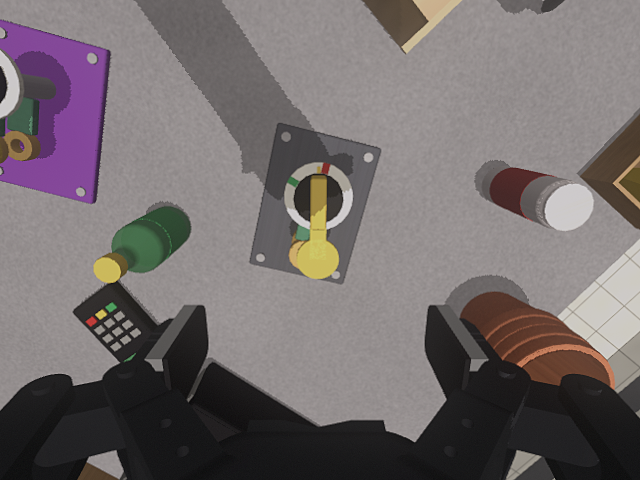

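The wrist view shows the stand with its yellow bar near (319,205) and upright in the picture, so it lines up with the jaws. The disc is at (318,259) and the bushing is partly visible at (300,253).

```bash
python3 -c "
from h import *
c=load('w2')
cv2.imwrite('pics/w2c.png',cv2.resize(c['color'][150:290,250:380,::-1],None,fx=4.2,fy=4.2,interpolation=cv2.INTER_CUBIC))
m=load('w1');M=lambda x,y:(300+x/8-.44,195+y/8-.44)
P=[onz(m,M(*q),.174) for q in [(212,236),(345,185),(397,315),(262,372)]]
P=np.array(P);print(np.round(P*1000,1),P.mean(0)*1000)
for i in range(4):
    d=P[(i+1)%4]-P[i];print(np.linalg.norm(d)*1000,np.degrees(np.arctan2(d[1],d[0])))
t=load('top0')
print('slot', onz(m,M(270,205),.174),onz(m,M(327,352),.174), 'flange',onz(m,M(286,188),.129))
"
```

```text
[[484.  153.2 174. ]
 [490.8 168.4 174. ]
 [506.4 161.6 174. ]
 [500.  145.5 174. ]] [495.30000963 157.17934224 174.        ]
16.630547524069257 65.8540286116722
17.069176898018046 -23.541461948039906
17.355465398217902 -111.83743984962783
17.775240412301944 154.14300111009933
slot [0.48621721 0.16061804 0.174     ] [0.50375657 0.15261239 0.174     ] flange [0.4956306  0.15700035 0.129     ]
```

View pics/w2c.png

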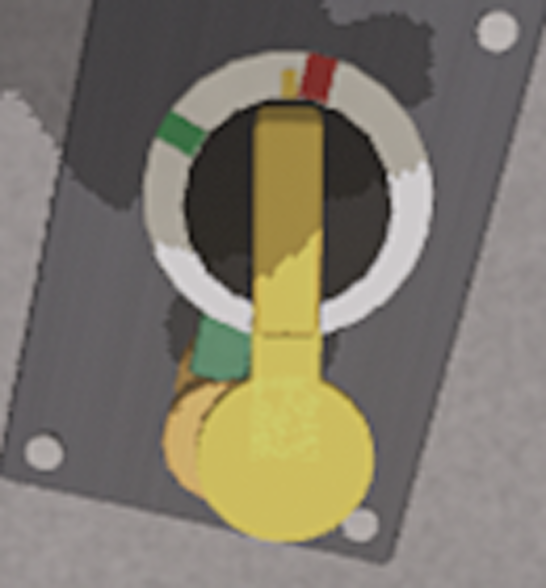

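```bash
python3 -c "
from h import *
c=load('w2');t=load('top0')
M=lambda x,y:(250+x/4.2-.38,150+y/4.2-.38)
T2=lambda x,y:(350+x/5-.4,160+y/5-.4)
f=lambda n,a:print(n,np.round(a*1000,1))
f('bar',np.mean([onz(c,M(*q),.147) for q in [(255,122),(323,122),(320,334),(257,334)]],0))
f('barends',onz(c,M(288,122),.147));f('e2',onz(c,M(288,334),.147))
f('coll',onz(c,M(288,200),.119)); f('ring',onz(c,M(288,193),.107))
f('disc',onz(c,M(285,458),.113)); print(tri((c,M(285,458)),(t,T2(397,173))))
print(tri((c,M(288,122)),(t,T2(228,310))))
f('plate',np.mean([onz(c,M(*q),.012) for q in [(44,453),(361,524),(498,32)]],0)) 
for q in [(44,453),(361,524),(498,32)]: f('s',onz(c,M(*q),.012))
f('red',onz(c,M(320,77),.107));f('green',onz(c,M(182,133),.107))
"
```

```text
bar [ 533.4 -154.4  147. ]
barends [ 517.7 -134.3  147. ]
e2 [ 548.9 -174.8  147. ]
coll [ 532.2 -153.   119. ]
ring [ 532.5 -153.3  107. ]
disc [ 575.4 -210.3  113. ]
(array([ 0.5724967 , -0.2068124 ,  0.12546945]), [np.float64(0.00013803204080255836), np.float64(0.0001380320408024955)])
(array([ 0.5192466 , -0.13706821,  0.12324301]), [np.float64(0.000558746058798693), np.float64(0.0005587460587988961)])
plate [ 576.9 -205.9   12. ]
s [ 532.4 -288.    12. ]
s [ 633.6 -242.8   12. ]
s [564.6 -86.8  12. ]
red [ 520.7 -124.6  107. ]
green [ 501.3 -157.6  107. ]
```

Request:
drive_tool --slide '[[1,0,-50],[1,0,-100],[1,0,-150],[1,0,-190],[1,0,-215],[1,0,-230],[1,0,-238],[1,0,-243],[1,0,-243]]' --turn '[[0,0,0],[0,0,0],[0,0,0],[0,0,0],[0,0,0],[0,0,0],[0,0,0],[0,0,0],[0,0,0]]' --gripper '[1,1,0.8,0.6,0.6,0.6,0.6,0.6,0.6]' --squeeze 25

```text
t: 3.65
eef_pos: [0.5324, -0.1509, 0.1271]
tool_rot: [0.668, -0.229, 0.67, 0.228]
contact_force: [0.5, 0.4, -0.2]
gripper_width: 0.601
```

```bash
python3 -c "
from h import *
st(); c=save('wrist','w3')"
```

```text
t 3.65 tcp [ 532.4 -150.9  127.1] x [-0.002 -0.001 -1.   ] zyaw 37.7 F [ 0.5  0.4 -0.2] M [-0.01 -0.05  0.02] g 0.601 q [-0.32  0.47  0.63  1.97 -0.37  0.82  1.17]
```

View pics/w3.png

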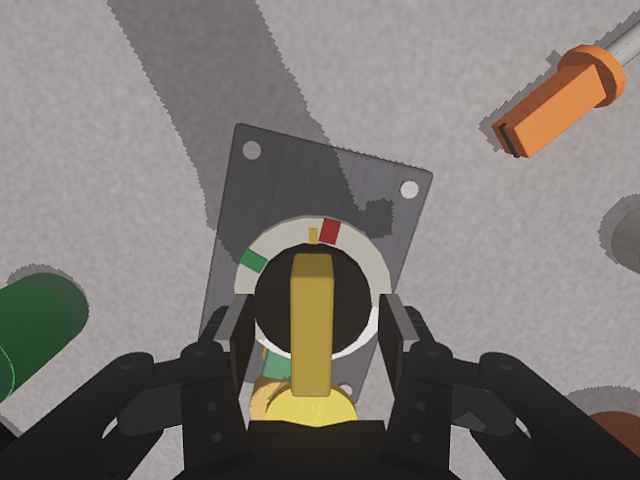

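This wrist view shows an orange post that seems to be lying near (560,100). I'll check that before going on.

```bash
python3 -c "
from h import *
save('top','t1');save('side','s1')"
```

```text
(no output)
```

View pics/t1.png

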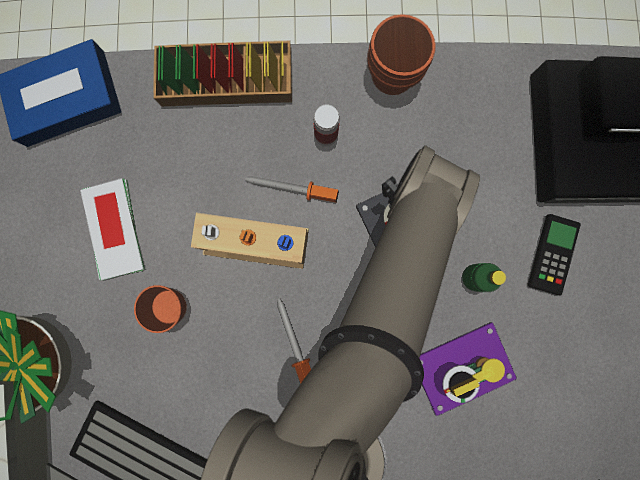

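View pics/s1.png

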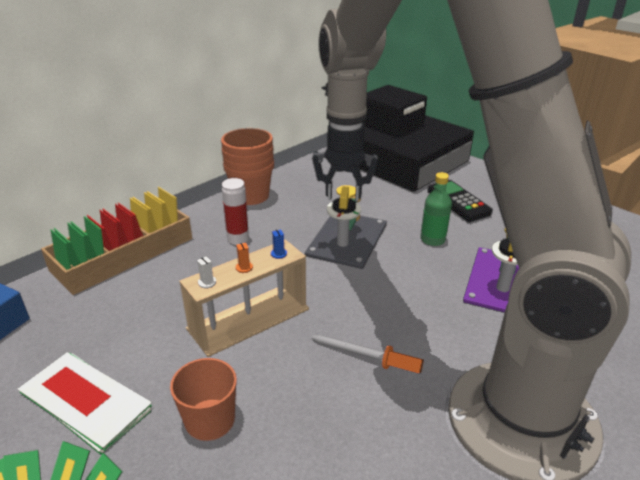

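Both large decoy posts, which were balanced on their feet, have toppled by themselves at (310,190) and (295,340) in the top view. The arm never went near them. The rack and bystanders are unmoved and nothing is in the way, so I'll centre on the bar and grip it.

Request:
drive_tool --slide '[[0,-2,-1],[0,-2,-1],[0,-2,-1],[0,-2,-1],[0,-2,-1],[0,-2,-1]]' --turn '[[0,0,0],[0,0,0],[0,0,0],[0,0,0],[0,0,0],[0,0,0]]' --gripper '[0.5,0.3,0.1,0.1,0.1,0.1]' --squeeze 25

```text
t: 4.4
eef_pos: [0.5324, -0.154, 0.1271]
tool_rot: [0.669, -0.228, 0.67, 0.228]
contact_force: [-1.0, -0.8, 5.6]
gripper_width: 0.181
```

```bash
python3 -c "
from h import *
st()"
```

```text
t 4.4 tcp [ 532.4 -154.   127.1] x [-0.001 -0.002 -1.   ] zyaw 37.6 F [-1.  -0.8  5.6] M [-0.17  0.46 -0.02] g 0.181 q [-0.32  0.47  0.63  1.97 -0.37  0.81  1.18]
```

Gripped at about 15.4 mm, which matches the 16 mm bar. Now the turn.

Request:
drive_tool --slide '[[0,0,0],[0,0,0],[0,0,0],[0,0,0],[0,0,0],[0,0,0],[0,0,0],[0,0,0],[0,0,0],[0,0,0]]' --turn '[[0,0,0.05],[0,0,0.13],[0,0,0.22],[0,0,0.31],[0,0,0.4],[0,0,0.49],[0,0,0.58],[0,0,0.67],[0,0,0.72],[0,0,0.72]]' --gripper '[0.1,0.1,0.1,0.1,0.1,0.1,0.1,0.1,0.1,0.1]'

```text
t: 5.4
eef_pos: [0.5322, -0.1543, 0.1272]
tool_rot: [0.546, -0.45, 0.546, 0.449]
contact_force: [-1.9, -0.9, 2.2]
gripper_width: 0.182
```

```bash
python3 -c "
from h import *
st()"
```

```text
t 5.4 tcp [ 532.2 -154.3  127.2] x [ 0.    -0.002 -1.   ] zyaw 78.9 F [-1.9 -0.9  2.2] M [-0.07  0.3   0.01] g 0.182 q [-0.18  0.43  0.44  1.97 -0.25  0.8   1.78]
```

Request:
drive_tool --slide '[[0,0,0],[0,0,0],[0,0,0],[0,0,0],[0,0,0],[0,0,0]]' --turn '[[0,0,0.08],[0,0,0.16],[0,0,0.22],[0,0,0.26],[0,0,0.28],[0,0,0.28]]' --gripper '[0.1,0.1,0.1,0.1,0.1,0.1]'

```text
t: 6.0
eef_pos: [0.5322, -0.1545, 0.1272]
tool_rot: [-0.478, 0.521, -0.479, -0.52]
contact_force: [-0.4, -1.4, 1.5]
gripper_width: 0.178
```

```bash
python3 -c "
from h import *
st()"
```

```text
t 6.0 tcp [ 532.2 -154.5  127.2] x [ 0.001 -0.002 -1.   ] zyaw 94.9 F [-0.4 -1.4  1.5] M [-0.22  0.15  0.06] g 0.178 q [-0.13  0.42  0.37  1.96 -0.21  0.79  2.02]
```

Continuing in small increments and watching Mz for the hard stop.

Request:
drive_tool --slide '[[0,0,0],[0,0,0],[0,0,0],[0,0,0]]' --turn '[[0,0,0.02],[0,0,0.04],[0,0,0.06],[0,0,0.06]]' --gripper '[0.1,0.1,0.1,0.1]'

```text
t: 6.4
eef_pos: [0.5322, -0.1545, 0.1272]
tool_rot: [-0.463, 0.535, -0.463, -0.534]
contact_force: [-1.1, 0.9, 2.1]
gripper_width: 0.18
```

```bash
python3 -c "
from h import *
st()"
```

```text
t 6.4 tcp [ 532.2 -154.5  127.2] x [ 0.001 -0.001 -1.   ] zyaw 98.2 F [-1.1  0.9  2.1] M [-0.02  0.13 -1.07] g 0.18 q [-0.11  0.42  0.36  1.96 -0.2   0.79  2.07]
```

Mz is −1.07 N m, so the collar is at the hard stop. I'll release, lift and look.

Request:
drive_tool --slide '[[0,0,0],[0,0,0],[0,0,0],[0,0,0],[0,0,30],[0,0,70],[0,0,110],[-10,-10,140],[-20,-30,170],[-20,-30,170]]' --turn '[[0,0,0],[0,0,0],[0,0,0],[0,0,0],[0,0,0],[0,0,0],[0,0,0],[0,0,0],[0,0,0],[0,0,0]]' --gripper '[0.4,0.5,0.5,0.5,0.6,0.8,1,1,1,1]'

```text
t: 7.4
eef_pos: [0.5128, -0.1885, 0.3018]
tool_rot: [-0.465, 0.537, -0.463, -0.53]
contact_force: [1.1, -0.1, 1.2]
gripper_width: 0.997
```

```bash
python3 -c "
from h import *
st(); c=save('wrist','w4')"
```

```text
t 7.4 tcp [ 512.8 -188.5  301.8] x [ 0.008 -0.004 -1.   ] zyaw 98.0 F [ 1.1 -0.1  1.2] M [-0.02 -0.01 -0.02] g 0.997 q [-0.14  0.2   0.44  1.81 -0.09  1.14  2.04]
```

View pics/w4.png

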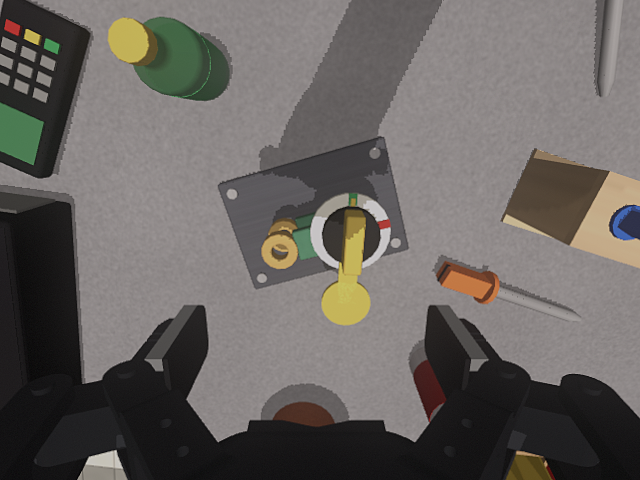

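The pointer is at the green mark (353,203), the tongue is off to (346,300), and the upper bushing is open at (279,250). I'll take a second view to triangulate the hole.

Request:
drive_tool --slide '[[30,10,0],[60,20,0],[90,20,0],[120,20,0],[120,20,0]]' --turn '[[0,0,0],[0,0,0],[0,0,0],[0,0,0],[0,0,0]]' --gripper '[1,1,1,1,1]'

```text
t: 7.95
eef_pos: [0.6353, -0.1637, 0.2966]
tool_rot: [-0.463, 0.536, -0.462, -0.534]
contact_force: [-0.2, 0.5, -0.7]
gripper_width: 0.999
```

```bash
python3 -c "
from h import *
st(); c=save('wrist','w5')
a=load('w4')['color'][225:285,250:330,::-1]
cv2.imwrite('pics/w4c.png',cv2.resize(a,None,fx=8,fy=8,interpolation=cv2.INTER_CUBIC))"
```

```text
t 7.95 tcp [ 635.3 -163.7  296.6] x [ 0.004 -0.002 -1.   ] zyaw 98.3 F [-0.2  0.5 -0.7] M [ 0.06  0.   -0.01] g 0.999 q [-0.14  0.41  0.41  1.55 -0.17  1.21  2.02]
```

View pics/w5.png

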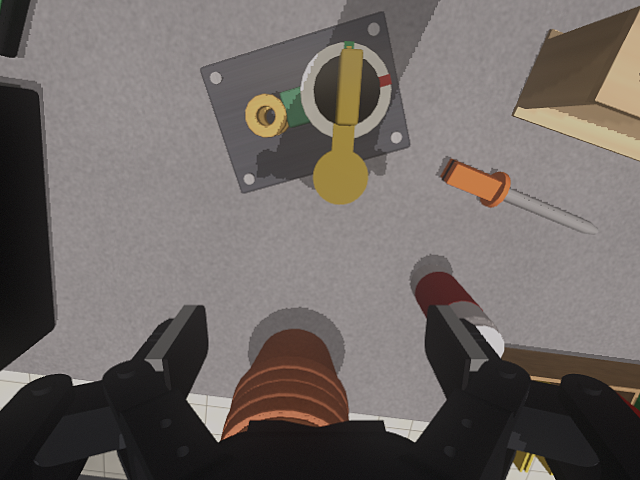

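View pics/w4c.png

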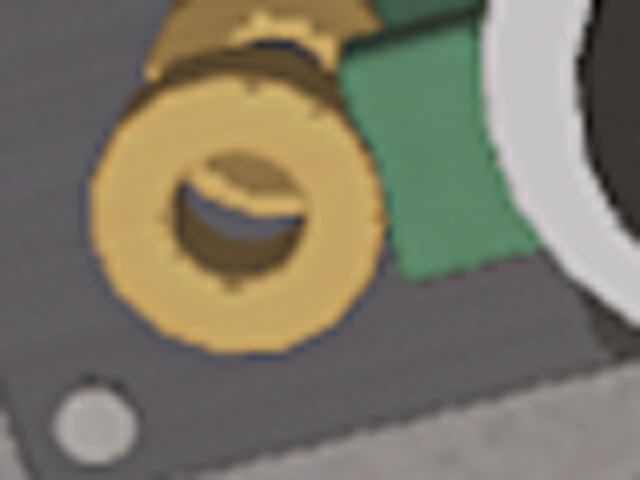

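```bash
python3 -c "
from h import *
c=load('w5')
a=c['color'][85:145,225:305,::-1]
cv2.imwrite('pics/w5c.png',cv2.resize(a,None,fx=8,fy=8,interpolation=cv2.INTER_CUBIC))"
```

```text
(no output)
```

View pics/w5c.png

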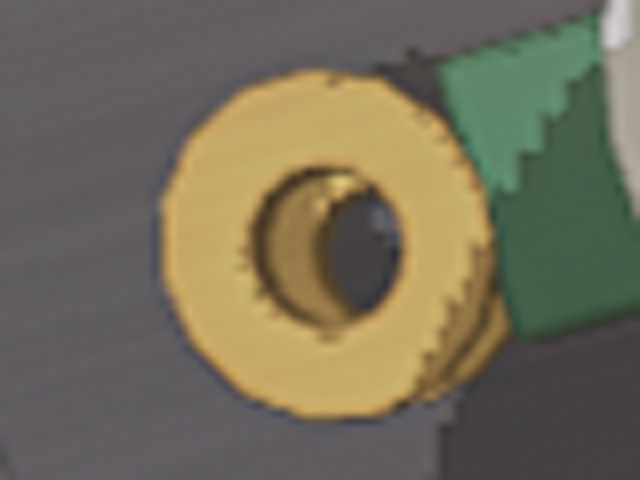

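```bash
python3 -c "
from h import *
a=load('w4');b=load('w5');p=(250+240/8-.44,225+214/8-.44);q=(225+328/8-.44,85+246/8-.44)
print(tri((a,p),(b,q)));print(onz(a,p,.106),onz(b,q,.106))
# collar / disc in both
print('collar ring', onz(a,(350,231),.107), onz(b,(347,90),.107))
for c,L in ((a,[(232,194),(375,153),(395,243),(262,278)]),(b,[(216,77),(374,29),(396,138),(249,179)])):
    P=np.array([onz(c,u,.012) for u in L]);print(P.mean(0),P[1]-P[0])
"
```

```text
(array([ 0.56137748, -0.21868768,  0.10491221]), [np.float64(0.00011906175144314767), np.float64(0.00011906175144310298)])
[ 0.5609494  -0.21850866  0.106     ] [ 0.56139778 -0.21866292  0.106     ]
collar ring [ 0.53115894 -0.15518589  0.107     ] [ 0.53178638 -0.15390355  0.107     ]
[ 0.54867039 -0.18621616  0.012     ] [-0.06943796  0.15667691  0.        ]
[ 0.54769345 -0.18641223  0.012     ] [-0.06862502  0.15644075  0.        ]
```

Request:
drive_tool --slide '[[0,0,40],[-10,20,73],[-30,60,73],[-50,100,73],[-65,140,73],[-80,180,73],[-95,220,73],[-110,260,73],[-125,300,73],[-132,339,73]]' --turn '[[0,0,-0.13],[0,0,-0.26],[0,0,-0.4],[0,0,-0.54],[0,0,-0.68],[0,0,-0.82],[0,0,-0.96],[0,0,-1.1],[0,0,-1.24],[0,0,-1.38]]' --gripper '[1,1,1,1,1,1,1,1,1,1]'

```text
t: 9.0
eef_pos: [0.4999, 0.1723, 0.3693]
tool_rot: [0.695, -0.126, 0.697, 0.125]
contact_force: [0.8, -0.3, 0.3]
gripper_width: 0.998
```

```bash
python3 -c "
from h import *
st()"
```

```text
t 9.0 tcp [499.9 172.3 369.3] x [-0.003 -0.003 -1.   ] zyaw 20.4 F [ 0.8 -0.3  0.3] M [ 0.04 -0.02  0.02] g 0.998 q [-0.83  0.13  0.42  1.74 -0.05  1.3  -0.03]
```

Need a further −44.9° (−0.784 rad), and I'll descend to about 260 mm for a closer view.

Request:
drive_tool --slide '[[0,0,-20],[0,0,-40],[0,0,-60],[0,0,-80],[0,0,-100],[0,0,-100],[0,0,-100]]' --turn '[[0.001,-0.003,-0.14],[0.001,-0.003,-0.28],[0.001,-0.003,-0.42],[0.001,-0.003,-0.56],[0.001,-0.003,-0.7],[0.001,-0.003,-0.784],[0.001,-0.003,-0.784]]' --gripper '[1,1,1,1,1,1,1]'

```text
t: 9.7
eef_pos: [0.4984, 0.1717, 0.2681]
tool_rot: [0.69, 0.149, 0.692, -0.151]
contact_force: [-0.2, 0.4, 0.1]
gripper_width: 1.001
```

```bash
python3 -c "
from h import *
st();c=save('wrist','w6')"
```

```text
t 9.7 tcp [498.4 171.7 268.1] x [-0.003 -0.001 -1.   ] zyaw -24.5 F [-0.2  0.4  0.1] M [-0.04 -0.01 -0.01] g 1.001 q [-0.88  0.21  0.5   1.89 -0.11  1.08 -0.76]
```

View pics/w6.png

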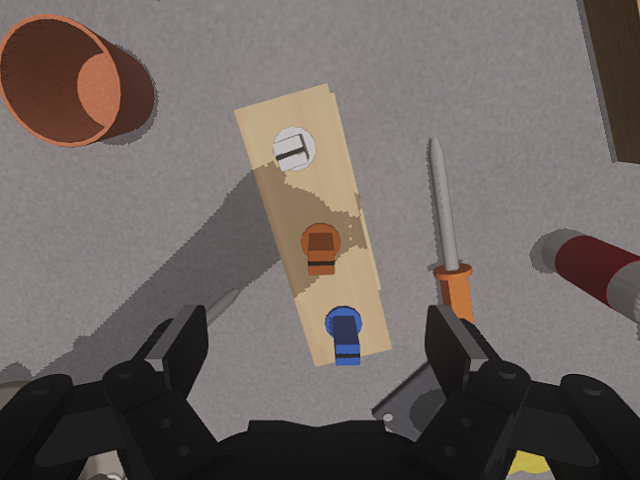

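```bash
python3 -c "
from h import *
c=load('w6')
cv2.imwrite('pics/w6c.png',cv2.resize(c['color'][215:285,285:360,::-1],None,fx=8,fy=8,interpolation=cv2.INTER_CUBIC))"
```

```text
(no output)
```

View pics/w6c.png

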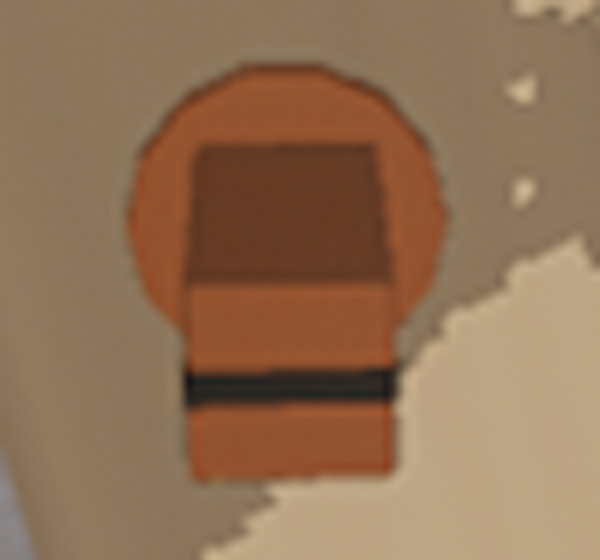

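```bash
python3 -c "
from h import *
m=load('w1');M=lambda x,y:(300+x/8-.44,195+y/8-.44)
c=load('w6');C=lambda x,y:(285+x/8-.44,215+y/8-.44)
P=np.array([onz(c,C(*q),.174) for q in [(186,283),(393,283),(397,475),(192,480)]])*1000
print(P.round(1),P.mean(0))
for i in range(4):
    d=P[(i+1)%4]-P[i];print(np.linalg.norm(d),np.degrees(np.arctan2(d[1],d[0])))
print('fl',onz(c,C(287,220),.130))
print(tri((m,M(304,277)),(c,C(292,380))))
"
```

```text
[[491.3 168.4 174. ]
 [507.  161.3 174. ]
 [500.4 145.3 174. ]
 [484.3 152.1 174. ]] [495.75585721 156.77385578 174.        ]
17.28460702124919 -24.453832847139534
17.28979476951255 -112.54208702028151
17.47759145279562 157.05594968703824
17.744947720185007 66.80510614533496
fl [0.49589921 0.15702487 0.13      ]
(array([0.49557857, 0.15685267, 0.17319506]), [np.float64(0.00026924213143715266), np.float64(0.00026924213143719126)])
```

Request:
drive_tool --slide '[[-2.7,-14.8,-10],[-2.7,-14.8,-40],[-2.7,-14.8,-80],[-2.7,-14.8,-110],[-2.7,-14.8,-125],[-2.7,-14.8,-132],[-2.7,-14.8,-134],[-2.7,-14.8,-134]]' --turn '[[0.001,-0.003,0.01],[0.001,-0.003,0.01],[0.001,-0.003,0.01],[0.001,-0.003,0.01],[0.001,-0.003,0.01],[0.001,-0.003,0.01],[0.001,-0.003,0.01],[0.001,-0.003,0.01]]' --gripper '[0.8,0.6,0.6,0.6,0.6,0.6,0.6,0.6]'

```text
t: 10.55
eef_pos: [0.4967, 0.1573, 0.1355]
tool_rot: [0.693, 0.146, 0.691, -0.145]
contact_force: [-0.5, -0.4, 0.7]
gripper_width: 0.598
```

```bash
python3 -c "
from h import *
st();c=save('wrist','w7')"
```

```text
t 10.55 tcp [496.7 157.3 135.5] x [ 0.002  0.001 -1.   ] zyaw -23.8 F [-0.5 -0.4  0.7] M [-0.   -0.01  0.04] g 0.598 q [-0.8   0.37  0.46  2.04 -0.23  0.78 -0.62]
```

View pics/w7.png

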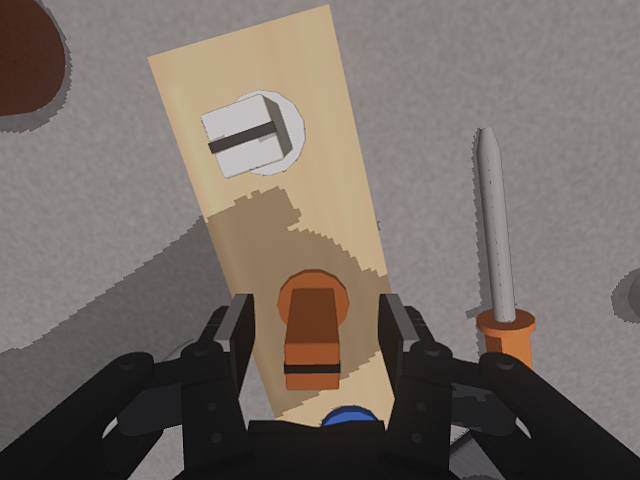

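The head at (313,365) sits between the pads, with mid-gap at about 317. Closing.

Request:
drive_tool --slide '[[-1,0.2,-1],[-1,0.2,-1],[-1,0.2,-1],[-1,0.2,-1],[-1,0.2,-1],[-1,0.2,-1],[-1,0.2,-1]]' --turn '[[-0.001,0.002,0],[-0.001,0.002,0],[-0.001,0.002,0],[-0.001,0.002,0],[-0.001,0.002,0],[-0.001,0.002,0],[-0.001,0.002,0]]' --gripper '[0.5,0.35,0.1,0.1,0.1,0.1,0.1]' --squeeze 45

```text
t: 11.3
eef_pos: [0.4962, 0.1578, 0.1353]
tool_rot: [0.692, 0.146, 0.692, -0.145]
contact_force: [-1.3, 1.0, 5.4]
gripper_width: 0.205
```

Request:
drive_tool --slide '[[0,0,4],[0,0,10],[0,0,20],[0,0,40],[0,0,70],[0,0,100],[0,0,140],[0,0,180],[0,0,205],[0,0,205]]' --turn '[[0,0,0],[0,0,0],[0,0,0],[0,0,0],[0,0,0],[0,0,0],[0,0,0],[0,0,0],[0,0,0],[0,0,0]]' --gripper '[0.1,0.1,0.1,0.1,0.1,0.1,0.1,0.1,0.1,0.1]'

```text
t: 12.3
eef_pos: [0.4981, 0.158, 0.3447]
tool_rot: [0.694, 0.148, 0.69, -0.143]
contact_force: [0.5, 0.2, -1.2]
gripper_width: 0.204
```

```bash
python3 -c "
from h import *
st();save('side','s2');save('wrist','w8')"
```

```text
t 12.3 tcp [498.1 158.  344.7] x [ 0.008  0.005 -1.   ] zyaw -23.8 F [ 0.5  0.2 -1.2] M [-0.02 -0.03 -0.02] g 0.204 q [-0.89  0.12  0.52  1.8  -0.07  1.23 -0.77]
```

View pics/s2.png

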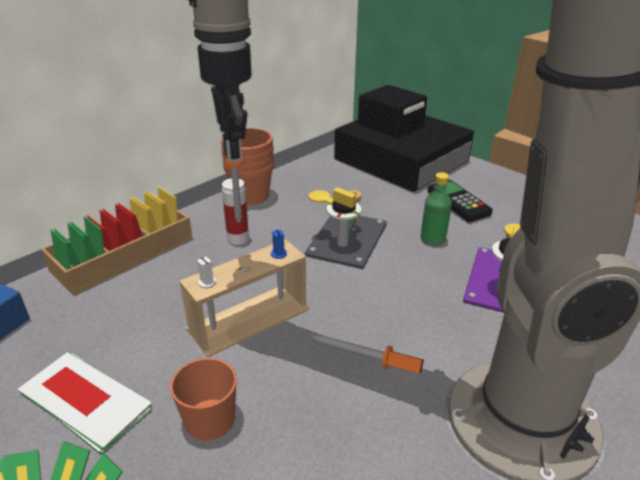

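View pics/w8.png

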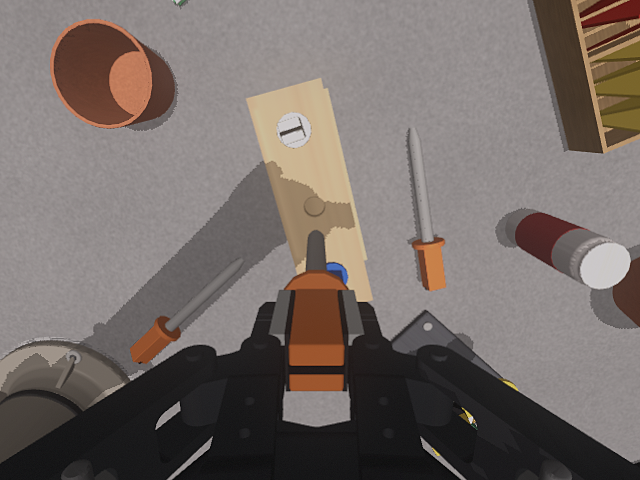

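The post is held and clear. Its foot shows at (316,235), and white and blue still hang in the rack. Moving above the bushing.

Request:
drive_tool --slide '[[8,-30,0],[16,-75,0],[24,-120,0],[32,-165,0],[40,-210,0],[48,-255,0],[54,-300,0],[60,-340,0],[63.5,-375.6,0],[63.5,-375.6,0]]' --turn '[[-0.005,0.008,0],[-0.005,0.008,0],[-0.005,0.008,0],[-0.005,0.008,0],[-0.005,0.008,0],[-0.005,0.008,0],[-0.005,0.008,0],[-0.005,0.008,0],[-0.005,0.008,0],[-0.005,0.008,0]]' --gripper '[0.1,0.1,0.1,0.1,0.1,0.1,0.1,0.1,0.1,0.1]'

```text
t: 13.4
eef_pos: [0.5571, -0.2242, 0.3389]
tool_rot: [0.688, 0.146, 0.694, -0.152]
contact_force: [-0.9, -0.5, -1.2]
gripper_width: 0.205
```

```bash
python3 -c "
from h import *
st()
c=load('w8')
print(onz(c,(316,234),.224))"
```

```text
t 13.4 tcp [ 557.1 -224.2  338.9] x [-0.01  -0.007 -1.   ] zyaw -24.3 F [-0.9 -0.5 -1.2] M [-0.08 -0.01  0.05] g 0.205 q [-0.3   0.33  0.75  1.64 -0.22  1.27  0.07]
[0.4973533  0.15647417 0.224     ]
```

Request:
drive_tool --slide '[[4.4,6.6,-20],[4.4,6.6,-45],[4.4,6.6,-65],[4.4,6.6,-80],[4.4,6.6,-83],[4.4,6.6,-83],[4.4,6.6,-83]]' --turn '[[0.007,-0.01,0],[0.007,-0.01,0],[0.007,-0.01,0],[0.007,-0.01,0],[0.007,-0.01,0],[0.007,-0.01,0],[0.007,-0.01,0]]' --gripper '[0.1,0.1,0.1,0.1,0.1,0.1,0.1]'

```text
t: 14.1
eef_pos: [0.5619, -0.2178, 0.2567]
tool_rot: [0.692, 0.149, 0.691, -0.149]
contact_force: [0.2, 0.7, -1.3]
gripper_width: 0.205
```

```bash
python3 -c "
from h import *
st();
for n in ('wrist','side','top'): save(n,n[0]+'9')
s=load('s9');cv2.imwrite('pics/s9c.png',cv2.resize(s['color'][100:280,270:420,::-1],None,fx=4,fy=4,interpolation=cv2.INTER_CUBIC)[:600])"
```

```text
t 14.1 tcp [ 561.9 -217.8  256.7] x [ 0.001 -0.    -1.   ] zyaw -24.3 F [ 0.2  0.7 -1.3] M [-0.06  0.07  0.06] g 0.205 q [-0.27  0.4   0.72  1.74 -0.29  1.11  0.11]
```

View pics/w9.png

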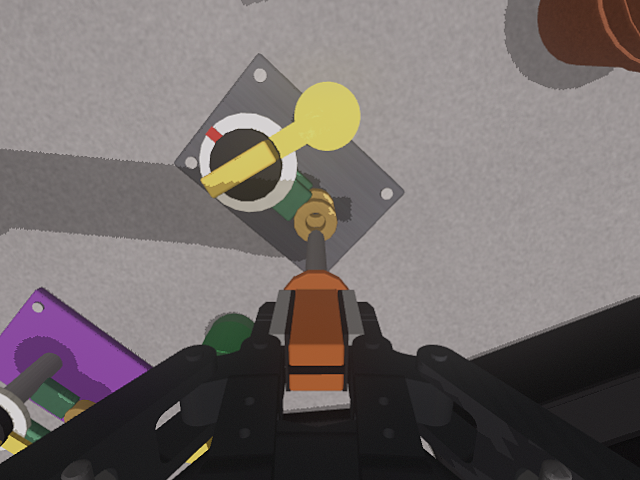

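View pics/s9c.png

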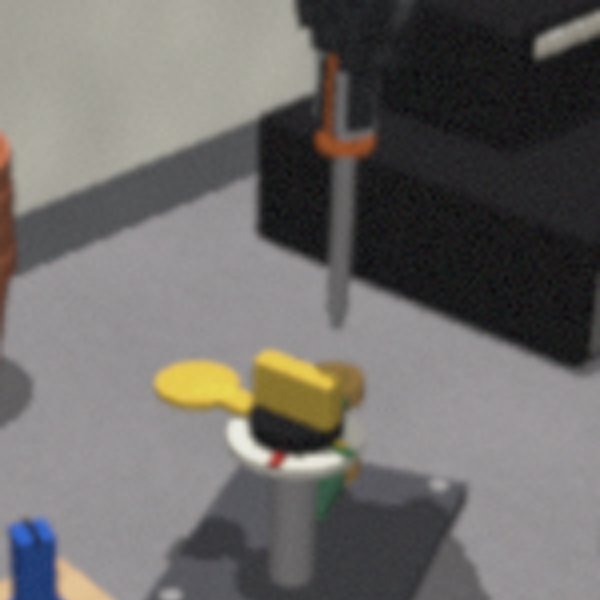

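The wrist view shows the foot at about (316,233) and the bushing hole at about (316,221). In the side view the post hangs upright.

```bash
python3 -c "
from h import *
s=load('w9');cv2.imwrite('pics/w9c.png',cv2.resize(s['color'][185:285,266:366,::-1],None,fx=6,fy=6,interpolation=cv2.INTER_CUBIC)[:600])"
```

```text
(no output)
```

View pics/w9c.png

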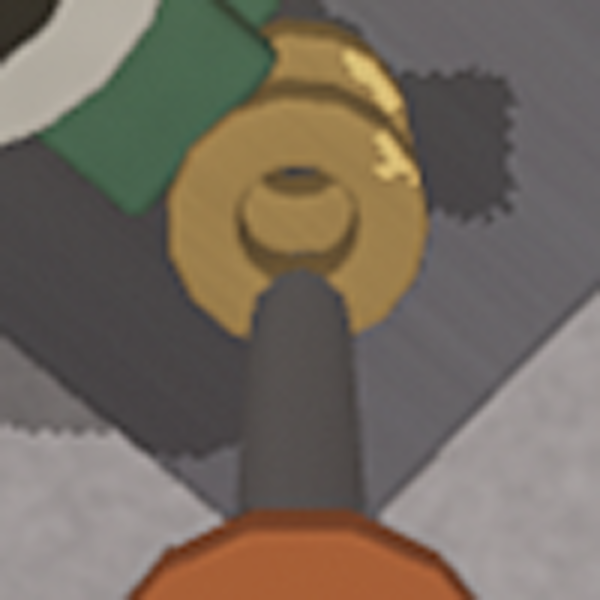

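```bash
python3 -c "
from h import *
c=load('w9');C=lambda x,y:(266+x/6-.42,185+y/6-.42)
print('hole',onz(c,C(298,222),.106));print('foot',onz(c,C(302,270),.1364),onz(c,C(302,290),.1364))
print('pred', C(302,290))
# predicted px of straight post foot and flange
for X in [(.5619,-.2178,.1364),(.5615,-.2187,.1364),(.5612,-.2185,.106)]:
    p=proj(c,X);print(X,(p[0]-266+.42)*6,(p[1]-185+.42)*6)
d=onz(c,C(302,270),.1364)-onz(c,C(302,290),.1364);print(np.linalg.norm(d))
s=load('s9');S=lambda x,y:(270+x/4-.4,100+y/4-.4)
x,r=tri((s,S(338,322)),(c,C(302,285)));print('tri foot',x,r)
print([((np.array(proj(s,X))-[270,100]+.4)*4) for X in [(.5615,-.2185,.1364),(.5615,-.2185,.2467)]])
"
```

```text
hole [ 0.56190305 -0.21838734  0.106     ]
foot [ 0.5630543  -0.21698526  0.1364    ] [ 0.56201509 -0.21929327  0.1364    ]
pred (315.9133333333333, 232.91333333333336)
(0.5619, -0.2178, 0.1364) 296.10414653635223 279.63154649061744
(0.5615, -0.2187, 0.1364) 296.1495038433825 287.4061159933742
(0.5612, -0.2185, 0.106) 293.59126975030324 224.81676065605367
0.002531177884885216
tri foot [ 0.56221033 -0.21847461  0.1389258 ] [np.float64(0.0005312908456650883), np.float64(0.0005312908456652382)]
[array([337.86710623, 326.60385968]), array([346.67413653, 144.76964605])]
```

Foot at (562.1, −219.0) and hole at (561.9, −218.4) agree to better than 1 mm. Descending gently.

Request:
drive_tool --slide '[[0,0,-10],[0,0,-18],[0,0,-24],[0,0,-29],[0,0,-33],[0,0,-37],[0,0,-41],[0,0,-45],[0,0,-45]]' --turn '[[0,0.001,0],[0,0.001,0],[0,0.001,0],[0,0.001,0],[0,0.001,0],[0,0.001,0],[0,0.001,0],[0,0.001,0],[0,0.001,0]]' --gripper '[0.1,0.1,0.1,0.1,0.1,0.1,0.1,0.1,0.1]'

```text
t: 15.15
eef_pos: [0.5617, -0.2176, 0.2113]
tool_rot: [0.691, 0.149, 0.691, -0.149]
contact_force: [-0.1, -0.2, -0.9]
gripper_width: 0.207
```

```bash
python3 -c "
from h import *
st();c=save('wrist','w10');cv2.imwrite('pics/w10c.png',cv2.resize(c['color'][185:285,266:366,::-1],None,fx=6,fy=6,interpolation=cv2.INTER_CUBIC)[:600])"
```

```text
t 15.15 tcp [ 561.7 -217.6  211.3] x [-0.  0. -1.] zyaw -24.3 F [-0.1 -0.2 -0.9] M [0.02 0.02 0.02] g 0.207 q [-0.25  0.45  0.69  1.79 -0.33  1.02  0.14]
```

View pics/w10c.png

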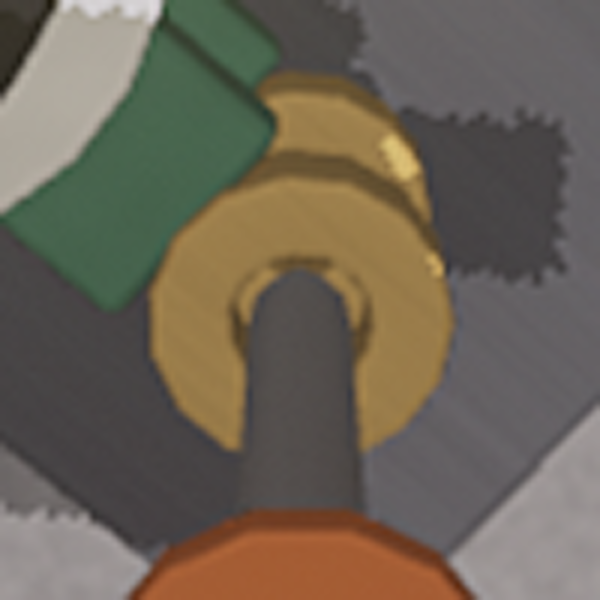

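The foot is in the upper hole, centred, with no contact force. Continuing to just inside the lower bushing.

Request:
drive_tool --slide '[[0,0,-5],[0,0,-10],[0,0,-15],[0,0,-20],[0,0,-25],[0,0,-29],[0,0,-33],[0,0,-37],[0,0,-41],[0,0,-41]]' --turn '[[0,0,0],[0,0,0],[0,0,0],[0,0,0],[0,0,0],[0,0,0],[0,0,0],[0,0,0],[0,0,0],[0,0,0]]' --gripper '[0.1,0.1,0.1,0.1,0.1,0.1,0.1,0.1,0.1,0.1]'

```text
t: 16.2
eef_pos: [0.5615, -0.2176, 0.17]
tool_rot: [0.691, 0.149, 0.692, -0.149]
contact_force: [-1.1, 0.4, -1.8]
gripper_width: 0.205
```

```bash
python3 -c "
from h import *
st()"
```

```text
t 16.2 tcp [ 561.5 -217.6  170. ] x [-0.001  0.    -1.   ] zyaw -24.3 F [-1.1  0.4 -1.8] M [0.03 0.   0.  ] g 0.205 q [-0.22  0.49  0.66  1.83 -0.37  0.95  0.18]
```

Request:
drive_tool --slide '[[0,0,-4],[0,0,-8],[0,0,-12],[0,0,-16],[0,0,-20],[0,0,-23],[0,0,-24],[0,0,-24],[0,0,-24]]' --turn '[[0,-0.001,0],[0,-0.001,0],[0,-0.001,0],[0,-0.001,0],[0,-0.001,0],[0,-0.001,0],[0,-0.001,0],[0,-0.001,0],[0,-0.001,0]]' --gripper '[0.1,0.1,0.1,0.1,0.1,0.1,0.1,0.1,0.1]'

```text
t: 17.1
eef_pos: [0.5616, -0.2177, 0.1461]
tool_rot: [0.691, 0.149, 0.691, -0.149]
contact_force: [-1.2, 0.1, -0.7]
gripper_width: 0.207
```

```bash
python3 -c "
from h import *
st();
for n in ('wrist','side','top'): save(n,n[0]+'11')
st()
s=load('s11');cv2.imwrite('pics/s11c.png',cv2.resize(s['color'][120:270,290:400,::-1],None,fx=4,fy=4,interpolation=cv2.INTER_CUBIC)[:600])"
```

```text
t 17.1 tcp [ 561.6 -217.7  146.1] x [ 0.001  0.    -1.   ] zyaw -24.3 F [-1.2  0.1 -0.7] M [0.04 0.05 0.01] g 0.207 q [-0.21  0.52  0.64  1.85 -0.39  0.9   0.2 ]
t 17.25 tcp [ 561.6 -217.6  146.2] x [ 0.001  0.    -1.   ] zyaw -24.3 F [ 0.4 -0.  -0.4] M [-0.03  0.03 -0.08] g 0.204 q [-0.21  0.52  0.64  1.85 -0.39  0.9   0.2 ]
```

View pics/s11c.png

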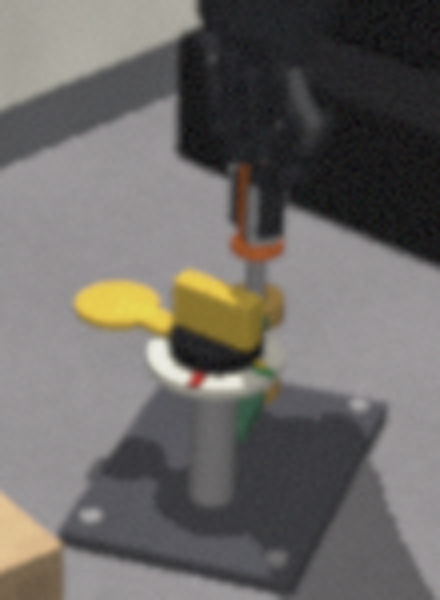

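View pics/w11.png

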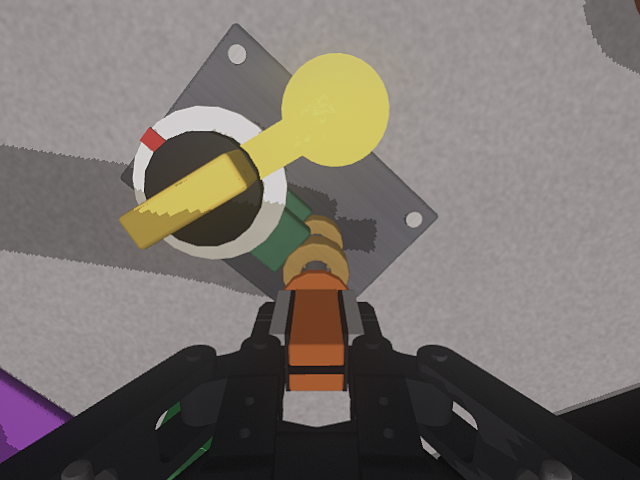

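View pics/t11.png

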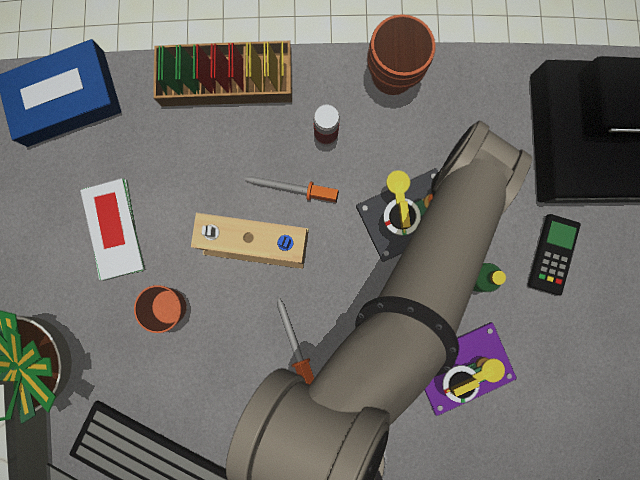

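```bash
python3 -c "
from h import *
s=load('s11');w=load('w11')
o,d=ray(s,(290+257/4-.4,120+243/4-.4))
# closest height on vertical axis
a=np.array([.5618,-.2185]);k=np.dot(a-o[:2],d[:2])/np.dot(d[:2],d[:2]);p=o+k*d;print('flange ctr',p, 'foot z',p[2]-.0025-.110)
D=onz(w,(335,109),.113);Cn=onz(w,(210,182),.107);v=D-Cn;print(D,Cn,np.linalg.norm(v),np.degrees(np.arctan2(v[1],v[0])))
"
```

```text
flange ctr [ 0.5620756  -0.21826672  0.13857108] foot z 0.026071083091964306
[ 0.60308603 -0.14738661  0.113     ] [ 0.53478402 -0.15314493  0.107     ] 0.06880640860283495 4.819029836571233
```

All checks agree: foot at about 26 mm (lower bushing's underside 40, plate 12), forces near zero, tongue at about 71° (1.24 rad). Handing in.

```bash
python3 -c "
from h import *
st();print(bot.hand_in())"
```

```text
t 17.25 tcp [ 561.6 -217.6  146.2] x [ 0.001  0.    -1.   ] zyaw -24.3 F [ 0.4 -0.  -0.4] M [-0.03  0.03 -0.08] g 0.204 q [-0.21  0.52  0.64  1.85 -0.39  0.9   0.2 ]
the job is handed in; nothing more can be done
None
```

The stand is ready and the job was handed in at 17.25 s. I turned the lock collar counter-clockwise to its hard stop. I then lifted the small orange post out of the rack, threaded it through both bushings, and was still holding it by the head at hand-in.

**Last checks:**
- **Collar:** the twist on the tool rose to about 1.1 N m at the stop, and the pointer was at the green mark. The tongue measured about 71° (1.24 rad) from unlocked.
- **Foot:** it is about 26 mm above the counter, from both the tool height and the side view. That puts it roughly 14 mm below the lower bushing and 14 mm above the base plate. I worked this out from the flange height and did not see the foot itself, which is hidden in the pictures.
- **Fit:** the post is upright to about 0.001 rad and contact forces are under 1.5 N, so it is not jammed.
- **Surroundings:** in the last overhead picture the blue and white posts still hang in the rack. The can, the bottle and the pot are where they were.

**Disagreements:**
- The two larger orange look-alike posts, which were balanced on their feet, toppled early on. I never moved the gripper near them and felt no contact. They lie on the counter.
- Triangulated heights from one wrist–overhead pair were about 12–24 mm off for the tongue disc and grip bar. The side–overhead pair and the second wrist pair agreed with the given heights, so I used those.

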